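Load colour-coded sample jars in their holders, cleanest first

ROBOT

A 6-joint arm with a two-finger parallel gripper is mounted at the origin on the work surface. World frame = base frame: x ahead of the robot, y to its left, z up, the work surface at z = 0. Lengths are in m, angles in rad, forces in N, time in s.
With the tool pointing down it reaches from about 0.35 to 0.85 m from the base axis. Payload 8.1 kg.
Tool frame: the origin (TCP) lies between the finger pads; the fingertips stand tips_ahead ahead of it and the grasp point (between the pads) lies 8 mm behind it (tips_ahead is the distance from the TCP to the fingertips, in m); z points along the fingers, x is the direction in which the jaws open and shut, and the axes are right-handed (so a half turn about z gives the same grasp; the last joint's range is limited). The gripper opens to 93 mm and grips with 3 to 60 N. Pads are 15 mm wide; open, the fingers measure 128 mm over their backs; the gripper's body (75 mm by 188 mm) begins 65 mm behind the grasp point.
Start: joints at [-1.361, 0.13, 1.488, -0, 1.523, -0.085], TCP at [0.174, -0.574, 0.23] pointing down, gripper open.
Joint ranges: [-2.96, 2.96], [-0.89, 2.26], [0.02, 2.5], [-1.34, 4.48], [0, 2.73], [-2.66, 2.66]. Speed limits (rad/s): [2.39, 2.39, 2.79, 3.14, 3.14, 3.14].

INTERFACE

Orientations are given as a rotation vector (axis times angle).
In Python, from plant import * gives the robot as it stands.
- The arm moves only by the tool play_rows, never from a script. Its argument "increments" is a list that holds one entry, the list of rows, each a list of 4 numbers: the shift along the tool's x, y, z in cm, then the turn about the tool's z in rad. A call has 1 to 5 rows; each row is the pose to reach, as a shift and turn from the pose measured when the call began, along the tool's axes at that moment; what a row does not reach only later rows make up. A row lasts 1/10 s, in which the tool goes at most 50 mm and 8.59 degrees, less where a joint would pass 70% of its speed; a pose out of reach is approached as far as the arm can. A call with a gripper value outside its range is refused whole. "jaw" is the finger opening in cm, from 0 to 9.3, set as the call begins (left out, the last holds). The fingers move at their own pace and stop on an object; "squeeze" is the grip in N (left out, the last holds). Time passes only in rows, so rows that repeat a pose let the fingers close. It gives the time, the measured TCP pose, the force and the opening at its end, in the units of the state.
- read_state(): the state, without advancing time (a new reading comes with each control period).
- read_camera(name): name is "side" or "top" or "wrist"; returns (picture, depth): 384x512x3 uint8, blue, green, red; 384x512 float32, m along the optical axis (not along the pixel's ray), 0 where there is no reading.
- camera_params(name): a dict with "K" (3x3 intrinsics, pixels), "eye" and "orientation" of the camera in the world. Camera axes: x right, y up, looking along -z (the intrinsics and any distortion apply to the point x, -y, -z); pixel columns grow to the right and rows downward; lengths in m; the calibration is good to about 2 mm. The wrist camera is an equidistant fisheye: a pixel r from the principal point sees the ray r / f radians off the axis. A picture is of the moment at which its call begins: read the wrist's pose just before it. camera_params takes no time and is no camera call; for the wrist camera it gives the pose at the moment of the call.
- close_job(): hands the job in, once; it reports no verdict.
The state is a dict: "t": time; "q": joint angles; "dq": joint speeds; "joint_torque": joint torques, N m; "tool_pos": TCP position; "orientation": TCP orientation; "force": force on the tool from outside, world axes, zero at the start; "wrist_torque": the same for the moment, N m; "opening": finger opening in m.
Only numpy, scipy, OpenCV 4.12 (cv2) and the standard library are available. Lean on these libraries where they do the work, as an engineer would, in place of code of your own. Each camera call takes 0.05 s, during which the arm holds its last target.

TASK

Get the samples ready for the analyser, cleanest first: one after another, in the order blue, green, yellow, red, stand each jar with a coloured cap upright inside the round holder of the same colour, down on its floor, and let go. Set the jars down rather than dropping them, do not tip any over, and leave the black-capped jar and the amber bottle standing where they are.

Things in the scene. Friction and masses are not known exactly. Their poses are not given: they have to be found in the camera images.
- jar_blue: Clear glass sample jar with a blue screw cap and a small white label, about 0.12 kg; 50 mm in diameter, 78 mm high in all; clear body up to 60 mm (narrowing to 38 mm from 52 to 60 mm), then the ribbed cap, 46 mm in diameter, from 60 to 78 mm. Stands upright and loose on the bench. Origin: centre of the underside; z up along its axis.
- jar_green: Clear glass sample jar with a green screw cap and a small white label, about 0.12 kg; 50 mm in diameter, 78 mm high in all; clear body up to 60 mm (narrowing to 38 mm from 52 to 60 mm), then the ribbed cap, 46 mm in diameter, from 60 to 78 mm. Stands upright and loose on the bench. Origin: centre of the underside; z up along its axis.
- jar_yellow: Clear glass sample jar with a yellow screw cap and a small white label, about 0.12 kg; 50 mm in diameter, 78 mm high in all; clear body up to 60 mm (narrowing to 38 mm from 52 to 60 mm), then the ribbed cap, 46 mm in diameter, from 60 to 78 mm. Stands upright and loose on the bench. Origin: centre of the underside; z up along its axis.
- jar_red: Clear glass sample jar with a red screw cap and a small white label, about 0.12 kg; 50 mm in diameter, 78 mm high in all; clear body up to 60 mm (narrowing to 38 mm from 52 to 60 mm), then the ribbed cap, 46 mm in diameter, from 60 to 78 mm. Stands upright and loose on the bench. Origin: centre of the underside; z up along its axis.
- holder_blue: Holder for one jar, fixed to the bench: a round upright ring of blue plastic on a square grey foot, 88 x 88 mm. The ring is 76 mm in outer and 68 mm in inner diameter and its rim is 22 mm above the bench; the flat floor inside it, on which the jar stands, is 6 mm above the bench. Origin: centre of the underside, at bench height; z up.
- holder_green: Holder for one jar, fixed to the bench: a round upright ring of green plastic on a square grey foot, 88 x 88 mm. The ring is 76 mm in outer and 68 mm in inner diameter and its rim is 22 mm above the bench; the flat floor inside it, on which the jar stands, is 6 mm above the bench. Origin: centre of the underside, at bench height; z up.
- holder_yellow: Holder for one jar, fixed to the bench: a round upright ring of yellow plastic on a square grey foot, 88 x 88 mm. The ring is 76 mm in outer and 68 mm in inner diameter and its rim is 22 mm above the bench; the flat floor inside it, on which the jar stands, is 6 mm above the bench. Origin: centre of the underside, at bench height; z up.
- holder_red: Holder for one jar, fixed to the bench: a round upright ring of red plastic on a square grey foot, 88 x 88 mm. The ring is 76 mm in outer and 68 mm in inner diameter and its rim is 22 mm above the bench; the flat floor inside it, on which the jar stands, is 6 mm above the bench. Origin: centre of the underside, at bench height; z up.
- jar_black: Another sample jar, of the same shape, with a black cap; not part of the job, stays where it is; 50 mm in diameter, 78 mm high in all; clear body up to 60 mm (narrowing to 38 mm from 52 to 60 mm), then the ribbed cap, 46 mm in diameter, from 60 to 78 mm. Stands upright and loose on the bench. Origin: centre of the underside; z up along its axis.
- bottle_amber: Amber glass bottle, body 60 mm in diameter up to 62 mm, shoulder narrowing to 28 mm, white cap 33 mm in diameter, 104 mm high in all; not part of the job, stays where it is. Origin: centre of the underside; z up.

How it is judged:
On the way, in this order (a step that is already met when the one before it is completed fails the run):
1. the blue-capped jar stands in the blue holder, upright, let go and at rest (horizontal distance between jar_blue and holder_blue below 0.012 m and z of jar_blue in the frame of holder_blue between 0.002 and 0.01 m and angle between jar_blue's own z axis and vertical below 0.1 rad and linear speed of jar_blue below 0.02 m/s and contact force between jar_blue and the fingers below 0.2 N), for 0.2 s.
2. the green-capped jar stands in the green holder, upright, let go and at rest (horizontal distance between jar_green and holder_green below 0.012 m and z of jar_green in the frame of holder_green between 0.002 and 0.01 m and angle between jar_green's own z axis and vertical below 0.1 rad and linear speed of jar_green below 0.02 m/s and contact force between jar_green and the fingers below 0.2 N), for 0.2 s.
3. the yellow-capped jar stands in the yellow holder, upright, let go and at rest (horizontal distance between jar_yellow and holder_yellow below 0.012 m and z of jar_yellow in the frame of holder_yellow between 0.002 and 0.01 m and angle between jar_yellow's own z axis and vertical below 0.1 rad and linear speed of jar_yellow below 0.02 m/s and contact force between jar_yellow and the fingers below 0.2 N), for 0.2 s.
4. the red-capped jar stands in the red holder, upright, let go and at rest (horizontal distance between jar_red and holder_red below 0.012 m and z of jar_red in the frame of holder_red between 0.002 and 0.01 m and angle between jar_red's own z axis and vertical below 0.1 rad and linear speed of jar_red below 0.02 m/s and contact force between jar_red and the fingers below 0.2 N), for 0.2 s.
At the end, for the whole second after the job is handed in: Each colour-capped jar stands in the holder of its colour (within 12 mm of its centre, underside 2 to 10 mm above the bench, tilt under 0.1 rad), released and at rest, placed in the order blue, green, yellow, red; black-capped jar and amber bottle upright and within 20 mm of their start (all of step 1 and all of step 2 and all of step 3 and all of step 4 and distance of each of jar_black, bottle_amber from where it was at the start of the episode below 0.02 m and angle between each of jar_black, bottle_amber's own z axis and vertical below 0.1 rad); the robot touches nothing.
It fails at once if a colour-capped jar is tipped over (angle between any of jar_blue, jar_green, jar_yellow, jar_red's own z axis and vertical above 0.8 rad).
It fails at once if a colour-capped jar is dropped (falls freely by more than about 15 mm) or thrown ((linear speed of jar_blue above 0.55 m/s and contact force between jar_blue and the fingers below 0.05 N) or (linear speed of jar_green above 0.55 m/s and contact force between jar_green and the fingers below 0.05 N) or (linear speed of jar_yellow above 0.55 m/s and contact force between jar_yellow and the fingers below 0.05 N) or (linear speed of jar_red above 0.55 m/s and contact force between jar_red and the fingers below 0.05 N)).
It fails at once if the black-capped jar is pushed away or knocked over (distance of jar_black from where it was at the start of the episode above 0.03 m or angle between jar_black's own z axis and vertical above 0.4 rad).
It fails at once if the amber bottle is pushed away or knocked over (distance of bottle_amber from where it was at the start of the episode above 0.03 m or angle between bottle_amber's own z axis and vertical above 0.4 rad).
It also fails if it takes over 112 s, if anything falls off the work surface, if the arm or the gripper's body presses on something with over 40 N, if the wrist force passes 120 N, or if a joint passes its speed limit or range.

## Working session

There is one attempt and no reset: what is moved stays moved. The work goes in short steps, Python scripts to look and compute and a tool call to move; the robot and the scene stay as the last step left them, time stands still between calls to the robot, and variables do not carry over. Pictures are saved under pics/ and viewed, and the job is handed in when it is done.

Besides the shell and the picture viewer there is one more tool, called after "Emit:" as a command line: name --argument value ..., lists and objects as JSON in quotes. play_rows: Moves the arm, as the interface text tells. Its arguments: {"type":"object","properties":{"increments":{"type":"array"},"jaw":{"type":"number"},"squeeze":{"type":"number"}},"required":["increments"]}

```bash
ls; mkdir -p pics
python3 - <<'E'
from plant import *
import cv2
s=read_state(); print({k:s[k] for k in s if k!='joint_torque'})
for n in ('top','side','wrist'):
    p=camera_params(n); print(n,p)
    im,d=read_camera(n); cv2.imwrite(f'pics/{n}0.png',im); 
    import numpy as np
    np.save(f'pics/{n}0.npy',d)
E
```

```text
pics
{'t': 0.0, 'q': array([-1.36141340e+00,  1.31153421e-01,  1.48926738e+00, -1.08324963e-05,
        1.52298545e+00, -8.53828726e-02]), 'dq': array([-0.00126683, -0.00145342, -0.00054348,  0.00067812,  0.00027128,
        0.00121921]), 'tool_pos': array([ 0.17422395, -0.57358244,  0.22859858]), 'orientation': array([-2.52261892e+00,  1.87042858e+00,  2.14577925e-03]), 'force': array([-0.4270935 ,  0.63201694,  0.43148825]), 'wrist_torque': array([-0.00715403,  0.03901662,  0.0435177 ]), 'opening': 0.09308438834110078}
top {'K': array([[491.08072564,   0.        , 257.79599231],
       [  0.        , 491.08072564, 186.55597333],
       [  0.        ,   0.        ,   1.        ]]), 'eye': array([ 0.30995074, -0.02936558,  1.27636573]), 'orientation': array([ 0.11427207, -0.11390956, -1.58665381])}
side {'K': array([[384.46088102,   0.        , 253.22567747],
       [  0.        , 384.46088102, 188.42057013],
       [  0.        ,   0.        ,   1.        ]]), 'eye': array([ 0.41760625, -0.75611282,  0.66866858]), 'orientation': array([ 0.87028237, -0.04149932, -0.1247998 ])}
wrist {'K': array([[297.31863964,   0.        , 258.06763721],
       [  0.        , 297.31863964, 197.84793384],
       [  0.        ,   0.        ,   1.        ]]), 'eye': array([ 0.25062285, -0.54956497,  0.38361014]), 'orientation': array([-0.24940728,  0.18561254, -1.2664732 ])}
```

View pics/top0.png

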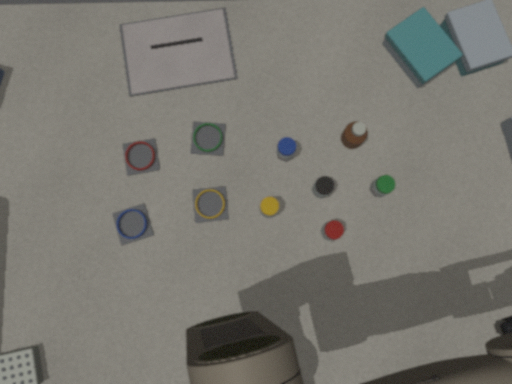

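View pics/side0.png

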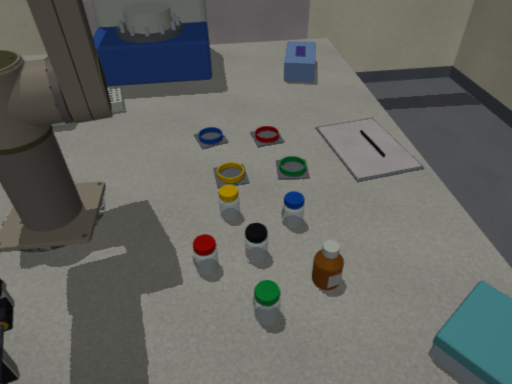

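View pics/wrist0.png

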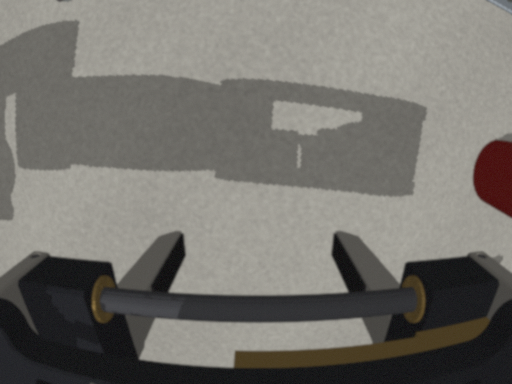

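Top view: the holders are on the left, with red at px (141,156), green (209,138), blue (133,223) and yellow (210,204). The jars are blue (288,147), green (385,185), yellow (270,206), red (334,229) and black (325,186), and the amber bottle is at (355,132). The side view shows all of them too.

```bash
cat > h.py <<'E'
import numpy as np, cv2
from scipy.spatial.transform import Rotation as R
def ray(p,uv):
    K=p['K']; u=np.atleast_2d(uv).astype(float)
    c=np.c_[(u[:,0]-K[0,2])/K[0,0], -(u[:,1]-K[1,2])/K[1,1], -np.ones(len(u))]
    return R.from_rotvec(p['orientation']).apply(c)
def onplane(p,uv,z):
    d=ray(p,uv); e=p['eye']; return (e+d*((z-e[2])/d[:,2])[:,None])
def proj(p,X):
    c=R.from_rotvec(p['orientation']).inv().apply(np.atleast_2d(X)-p['eye']); K=p['K']
    return np.c_[K[0,2]+K[0,0]*c[:,0]/-c[:,2], K[1,2]-K[1,1]*c[:,1]/-c[:,2]]
RNG={'blue':[((105,90,50),(125,255,255))],'green':[((50,90,40),(80,255,255))],'yellow':[((18,120,80),(32,255,255))],'red':[((0,140,60),(8,255,255)),((172,140,60),(180,255,255))]}
def mask(im,c):
    h=cv2.cvtColor(im,cv2.COLOR_BGR2HSV); m=0
    for a,b in RNG[c]: m=m|cv2.inRange(h,a,b)
    return m
def blobs(im,c,mn=60):
    n,l,s,ce=cv2.connectedComponentsWithStats(mask(im,c)); 
    return [(tuple(s[i]),ce[i],l==i) for i in range(1,n) if s[i][4]>mn]
E
python3 - <<'E'
from plant import *
from h import *
np.set_printoptions(precision=4,suppress=True)
for n in ('top','side'):
    im=cv2.imread(f'pics/{n}0.png'); d=np.load(f'pics/{n}0.npy'); p=camera_params(n)
    for c in RNG:
        for s,ce,m in blobs(im,c):
            v,u=np.nonzero(m); dd=d[m]; 
            r=ray(p,np.c_[u,v]); P=p['eye']+r*dd[:,None]
            P=P[dd>0]; zt=np.percentile(P[:,2],90); 
            ring = s[4]<0.6*s[2]*s[3]
            cnt=max(cv2.findContours(m.astype('uint8'),0,1)[0],key=len); (ex,ey),ax,_=cv2.fitEllipse(cnt)
            W=P[P[:,2]>zt-.006]
            print(n,c,s,ce,'ell',(round(ex,1),round(ey,1)),'z90',zt,'zplane .078',onplane(p,ce,.078)[0,:2],'.022',onplane(p,(ex,ey),.022)[0,:2],'toppts mid',(W[:,:2].min(0)+W[:,:2].max(0))/2,np.ptp(W[:,:2],axis=0))
E
```

```text
top blue (np.int32(278), np.int32(138), np.int32(18), np.int32(17), np.int32(243)) [286.5885 146.1152] ell (286.6, 146.1) z90 0.08148820688210359 zplane .078 [ 0.5854 -0.1045] .022 [ 0.5984 -0.108 ] toppts mid [ 0.5857 -0.1043] [0.0414 0.0428]
top blue (np.int32(117), np.int32(209), np.int32(30), np.int32(30), np.int32(141)) [130.5674 223.7092] ell (131.3, 223.5) z90 0.025102319138153195 zplane .078 [0.3991 0.2814] .022 [0.4039 0.2941] toppts mid [0.4041 0.295 ] [0.0741 0.0722]
top green (np.int32(377), np.int32(176), np.int32(17), np.int32(17), np.int32(234)) [385.0983 183.7692] ell (385.1, 183.8) z90 0.08153363887977574 zplane .078 [ 0.4858 -0.3449] .022 [ 0.494  -0.3596] toppts mid [ 0.4852 -0.3446] [0.0405 0.0414]
top yellow (np.int32(196), np.int32(190), np.int32(29), np.int32(28), np.int32(122)) [210.1967 203.1066] ell (209.8, 203.4) z90 0.024734450069292625 zplane .078 [0.446  0.0868] .022 [0.4515 0.0934] toppts mid [0.4516 0.0941] [0.0705 0.07  ]
top yellow (np.int32(261), np.int32(197), np.int32(18), np.int32(18), np.int32(264)) [269.3864 205.6136] ell (269.4, 205.6) z90 0.0
[... 2073 characters left out ...]
p.int32(184), np.int32(19), np.int32(18), np.int32(284)) [228.0246 192.6268] ell (228.0, 192.6) z90 0.07954308593749981 zplane .078 [ 0.4368 -0.0664] .022 [ 0.4386 -0.001 ] toppts mid [ 0.4371 -0.0599] [0.0438 0.0466]
side red (np.int32(255), np.int32(126), np.int32(24), np.int32(17), np.int32(204)) [266.2647 133.8578] ell (266.5, 133.8) z90 0.022429706064734448 zplane .078 [0.5652 0.1757] .022 [0.5798 0.2642] toppts mid [0.5809 0.2755] [0.0725 0.0789]
side red (np.int32(193), np.int32(234), np.int32(23), np.int32(21), np.int32(374)) [203.8583 244.4786] ell (203.9, 244.5) z90 0.08007041856040545 zplane .078 [ 0.3756 -0.221 ] .022 [ 0.3716 -0.1703] toppts mid [ 0.3757 -0.2157] [0.0447 0.046 ]
```

Run:
```python
import plant
print([n for n in dir(plant) if not n.startswith('__')], getattr(plant,'tips_ahead',None))
from plant import *
from h import *
np.set_printoptions(precision=4,suppress=True)
s=read_state(); print('tool axes (cols)\n',R.from_rotvec(s['orientation']).as_matrix())
im=cv2.imread('pics/top0.png'); p=camera_params('top')
# black cap dark, amber, green/red holders: looser
hsv=cv2.cvtColor(im,cv2.COLOR_BGR2HSV)
def rep(n,m,box,z):
    x0,y0,x1,y1=box; mm=np.zeros_like(m); mm[y0:y1,x0:x1]=m[y0:y1,x0:x1]
    v,u=np.nonzero(mm); c=((u.min()+u.max())/2,(v.min()+v.max())/2); print(n,c,np.ptp(u),np.ptp(v),onplane(p,c,z)[0])
rep('black',cv2.inRange(hsv,(0,0,0),(180,255,45)),(310,172,340,200),.078)
rep('whitecap',cv2.inRange(hsv,(0,0,175),(180,70,255)),(345,118,372,140),.104)
rep('greenh',cv2.inRange(hsv,(50,70,30),(80,255,255)),(190,120,228,158),.022)
rep('redh',cv2.inRange(hsv,(0,90,60),(8,255,255))|cv2.inRange(hsv,(172,90,60),(180,255,255)),(122,138,162,176),.022)
rep('blueh',cv2.inRange(hsv,(105,80,40),(125,255,255)),(112,203,155,243),.022)
rep('yelh',cv2.inRange(hsv,(18,100,70),(32,255,255)),(190,185,230,223),.022)
```

```text
['IKError', 'camera_params', 'close_job', 'read_camera', 'read_state', 'tips_ahead'] 0.011
tool axes (cols)
 [[ 0.2905 -0.9569 -0.0003]
 [-0.9569 -0.2905  0.0014]
 [-0.0014 -0.0001 -1.    ]]
black (np.float64(324.5), np.float64(185.5)) 13 9 [ 0.4843 -0.1953  0.078 ]Traceback (most recent call last):
  File "<stdin>", line 14, in <module>
  File "<stdin>", line 12, in rep
    return umr_minimum(a, axis, None, out, keepdims, initial, where)
ValueError: zero-size array to reduction operation minimum which has no identity
```

Run:
```python
from plant import *
from h import *
np.set_printoptions(precision=4,suppress=True)
im=cv2.imread('pics/top0.png'); p=camera_params('top')
hsv=cv2.cvtColor(im,cv2.COLOR_BGR2HSV)
def rep(n,m,box,z):
    x0,y0,x1,y1=box; mm=np.zeros_like(m); mm[y0:y1,x0:x1]=m[y0:y1,x0:x1]
    v,u=np.nonzero(mm)
    if len(u)==0: print(n,'none'); return
    c=((u.min()+u.max())/2,(v.min()+v.max())/2); print(n,c,np.ptp(u),np.ptp(v),onplane(p,c,z)[0])
rep('black',cv2.inRange(hsv,(0,0,0),(180,255,55)),(310,172,340,200),.078)
rep('whitecap',cv2.inRange(hsv,(0,0,140),(180,70,255)),(351,120,368,137),.104)
rep('amber',cv2.inRange(hsv,(0,120,0),(25,255,255)),(330,110,375,155),.05)
rep('greenh',cv2.inRange(hsv,(45,60,30),(85,255,255)),(190,120,228,158),.022)
rep('redh',cv2.inRange(hsv,(0,90,60),(8,255,255))|cv2.inRange(hsv,(172,90,60),(180,255,255)),(122,138,162,176),.022)
rep('blueh',cv2.inRange(hsv,(105,80,40),(125,255,255)),(112,203,155,243),.022)
rep('yelh',cv2.inRange(hsv,(18,100,70),(32,255,255)),(190,185,230,223),.022)
```

```text
black (np.float64(324.0), np.float64(185.0)) 16 16 [ 0.4856 -0.1941  0.078 ]
whitecap (np.float64(359.0), np.float64(127.5)) 10 11 [ 0.6228 -0.2819  0.104 ]
amber (np.float64(354.0), np.float64(134.5)) 20 17 [ 0.619  -0.2798  0.05  ]
greenh (np.float64(207.0), np.float64(137.0)) 28 28 [0.6267 0.0998 0.022 ]
redh (np.float64(140.0), np.float64(155.5)) 28 27 [0.5806 0.2746 0.022 ]
blueh (np.float64(131.5), np.float64(223.5)) 29 29 [0.4038 0.2935 0.022 ]
yelh (np.float64(209.5), np.float64(203.5)) 29 29 [0.4514 0.0941 0.022 ]
```

```bash
cat > d.py <<'E'
import sys
from plant import *
from h import *
T={'jb':(.586,-.1045),'jg':(.485,-.346),'jy':(.437,-.059),'jr':(.3757,-.2145),'hb':(.404,.294),'hg':(.628,.098),'hy':(.4515,.0935),'hr':(.5805,.275)}
s=read_state(); M=R.from_rotvec(s['orientation']); z=float(sys.argv[2])
d=M.inv().apply(np.r_[T[sys.argv[1]],z]-s['tool_pos'])*100
print('t',round(s['t'],2),'pos',s['tool_pos'].round(4),'delta cm',d.round(2),'|d|',np.linalg.norm(d).round(1),'F',s['force'].round(1),'open',round(s['opening'],4),'tilt',(M.as_matrix()[:,2]).round(4),'q',s['q'].round(2))
E
python3 d.py jb 0.2
```

```text
t 0.15 pos [ 0.1743 -0.5737  0.2288] delta cm [-32.93 -53.03   2.94] |d| 62.5 F [ 0.5  0.7 -0.2] open 0.0926 tilt [-3.0e-04  1.4e-03 -1.0e+00] q [-1.36  0.13  1.49  0.    1.52 -0.09]
```

Emit:
play_rows --increments '[[[-2.6,-4.2,0.2,0],[-5.2,-8.4,0.4,0],[-7.8,-12.6,0.7,0],[-10.4,-16.8,1,0],[-13,-21,1.2,0]]]' --jaw 7.5 --squeeze 25

```text
t: 0.65
tool_pos: [0.3382, -0.3865, 0.2166]
orientation: [-2.522, 1.871, 0.002]
force: [0.2, 0.5, 0.2]
opening: 0.0752
```

Emit:
play_rows --increments '[[[-2.6,-4.2,0.2,0],[-5.2,-8.4,0.4,0],[-7.8,-12.6,0.7,0],[-10.4,-16.8,1,0],[-13,-21,1.2,0]]]'

```text
t: 1.15
tool_pos: [0.5023, -0.1992, 0.2045]
orientation: [-2.522, 1.871, 0.003]
force: [0.5, -0.7, 0.2]
opening: 0.0749
```

```bash
python3 d.py jb 0.12
```

```text
t 1.15 pos [ 0.5023 -0.1992  0.2045] delta cm [ -6.61 -10.76   8.46] |d| 15.2 F [ 0.5 -0.7  0.2] open 0.0749 tilt [-7.0e-04  1.9e-03 -1.0e+00] q [-0.47 -0.02  1.69  0.    1.47  0.8 ]
```

Emit:
play_rows --increments '[[[-2.2,-3.6,1,0],[-4.4,-7.2,3,0],[-6.6,-10.8,6,0],[-6.6,-10.8,8.5,0],[-6.6,-10.8,8.5,0]]]'

```text
t: 1.65
tool_pos: [0.5836, -0.1024, 0.1144]
orientation: [2.524, -1.867, -0.015]
force: [-0.8, 0.7, -0.2]
opening: 0.075
```

```bash
python3 d.py jb 0.066
python3 - <<'E'
from plant import *
import cv2
im,d=read_camera('wrist'); cv2.imwrite('pics/w1.png',im)
E
```

```text
t 1.65 pos [ 0.5836 -0.1024  0.1144] delta cm [ 0.3  -0.21  4.83] |d| 4.8 F [-0.8  0.7 -0.2] open 0.075 tilt [-0.0092  0.004  -0.9999] q [-0.26  0.2   1.62  0.    1.33  1.01]
```

View pics/w1.png

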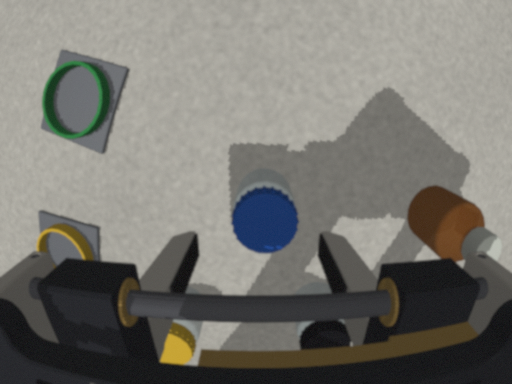

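The wrist view shows the blue cap at (265,219), between the fingertips at about (197,237) and (320,237). I'll check its position with a fisheye ray.

```bash
cat >> h.py <<'E'
def fray(p,uv):
    K=p['K']; u=np.atleast_2d(uv).astype(float)
    x=(u[:,0]-K[0,2])/K[0,0]; y=(u[:,1]-K[1,2])/K[1,1]; r=np.hypot(x,y)+1e-9
    c=np.c_[np.sin(r)*x/r,-np.sin(r)*y/r,-np.cos(r)]
    return R.from_rotvec(p['orientation']).apply(c)
def fplane(p,uv,z):
    d=fray(p,uv); return p['eye']+d*((z-p['eye'][2])/d[:,2])[:,None]
def fcap(im,p,c,z=.078):
    out=[]
    for s,ce,m in blobs(im,c,300):
        v,u=np.nonzero(m); P=fplane(p,np.c_[u,v],z)[:,:2]
        h=cv2.convexHull(P.astype('float32'))
        (x,y),rad=cv2.minEnclosingCircle(h)
        out.append((ce.round(),(P.mean(0)).round(4),(round(x,4),round(y,4)),round(rad*1000,1)))
    return out
E
python3 - <<'E'
from plant import *
from h import *
p=camera_params('wrist')
im=cv2.imread('pics/w1.png')
for c,z in (('blue',.078),('yellow',.078),('green',.022)): print(c,fcap(im,p,c,z))
E
```

```text
blue [(array([265., 220.]), array([ 0.5909, -0.1055]), (0.5907, -0.1064), 24.6)]
yellow [(array([ 66., 239.]), array([0.5222, 0.0492]), (0.5072, 0.0522), 32.6), (array([178., 346.]), array([ 0.446 , -0.0667]), (0.4449, -0.0576), 30.6), (array([228., 357.]), array([ 0.4493, -0.1148]), (0.4482, -0.1147), 25.8)]
green [(array([75., 99.]), array([0.6311, 0.0945]), (0.6303, 0.0947), 41.1)]
```

Emit:
play_rows --increments '[[[0.2,-0.2,1,0],[0.2,-0.2,1,0]]]'

```text
t: 1.9
tool_pos: [0.5866, -0.1059, 0.1069]
orientation: [2.522, -1.871, -0.011]
force: [-0.8, -0.5, -0.4]
opening: 0.0749
```

```bash
python3 d.py jb 0.066
```

```text
t 1.9 pos [ 0.5866 -0.1059  0.1069] delta cm [-0.13 -0.01  4.09] |d| 4.1 F [-0.8 -0.5 -0.4] open 0.0749 tilt [-0.0065  0.003  -1.    ] q [-0.27  0.22  1.62  0.    1.31  1.01]
```

Emit:
play_rows --increments '[[[-0.05,0,1.5,0],[-0.05,0,3,0],[-0.05,0,4.1,0],[-0.05,0,4.1,0],[-0.05,0,4.1,0]]]'

```text
t: 2.4
tool_pos: [0.5858, -0.1052, 0.0653]
orientation: [2.521, -1.871, -0.013]
force: [0.4, -0.5, -1.4]
opening: 0.0751
```

Emit:
play_rows --increments '[[[0,0,0,0],[0,0,0,0],[0,0,0,0],[0,0,0,0],[0,0,0,0]]]' --jaw 3.5 --squeeze 25

```text
t: 2.9
tool_pos: [0.5861, -0.1053, 0.0657]
orientation: [2.522, -1.871, -0.011]
force: [0.8, 0.3, 1.1]
opening: 0.0455
```

```bash
python3 d.py hb 0.2
```

```text
t 2.9 pos [ 0.5861 -0.1053  0.0657] delta cm [-43.56   5.92 -13.18] |d| 45.9 F [0.8 0.3 1.1] open 0.0455 tilt [-0.0069  0.003  -1.    ] q [-0.26  0.26  1.65  0.    1.24  1.01]
```

Emit:
play_rows --increments '[[[0,0,-2,0],[0,0,-5,0],[-2,0.3,-9,0],[-5,0.7,-12,0],[-9,1.2,-13.2,0]]]'

```text
t: 3.4
tool_pos: [0.551, -0.0235, 0.2023]
orientation: [-2.52, 1.874, 0.003]
force: [1.0, 0.3, -0.3]
opening: 0.0454
```

Emit:
play_rows --increments '[[[-4,0.5,0,0],[-8,1,0,0],[-12,1.6,0,0],[-16,2.2,0,0],[-20,2.8,0,0]]]'

```text
t: 3.9
tool_pos: [0.4655, 0.1612, 0.2027]
orientation: [-2.52, 1.874, 0.003]
force: [0.1, -0.0, -0.4]
opening: 0.0455
```

```bash
python3 d.py hb 0.12
```

```text
t 3.9 pos [0.4655 0.1612 0.2027] delta cm [-14.46   2.06   8.31] |d| 16.8 F [ 0.1 -0.  -0.4] open 0.0455 tilt [-0.0011  0.0021 -1.    ] q [ 0.23 -0.15  1.82  0.    1.48  1.51]
```

Emit:
play_rows --increments '[[[-3.6,0.5,0.5,0],[-7.2,1,2,0],[-10.8,1.5,4,0],[-14.4,2.1,6,0],[-14.4,2.1,7.5,0]]]'

```text
t: 4.4
tool_pos: [0.4012, 0.2962, 0.1267]
orientation: [-2.524, 1.869, 0.006]
force: [0.5, -0.7, -0.4]
opening: 0.0453
```

Emit:
play_rows --increments '[[[0,0,0,0],[0,0,0,0]]]'

```text
t: 4.6
tool_pos: [0.401, 0.2956, 0.1265]
orientation: [2.524, -1.869, -0.007]
force: [0.3, -0.3, -0.2]
opening: 0.0454
```

```bash
python3 d.py hb 0.0717
python3 - <<'E'
from plant import *
from h import *
p=camera_params('wrist')
im,d=read_camera('wrist'); cv2.imwrite('pics/w2.png',im)
im,d=read_camera('side'); cv2.imwrite('pics/s2.png',im)
E
```

```text
t 4.6 pos [0.401  0.2956 0.1265] delta cm [ 0.26 -0.25  5.48] |d| 5.5 F [ 0.3 -0.3 -0.2] open 0.0454 tilt [-0.0038  0.0021 -1.    ] q [ 0.53 -0.07  1.88  0.    1.33  1.8 ]
```

View pics/w2.png

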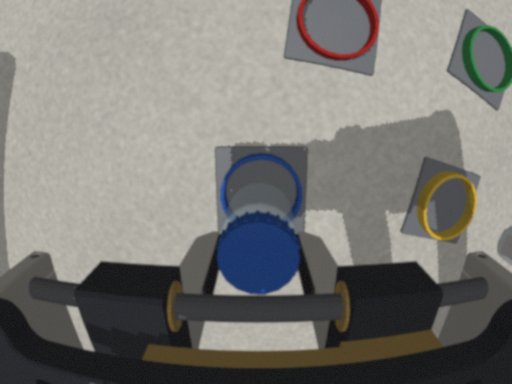

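View pics/s2.png

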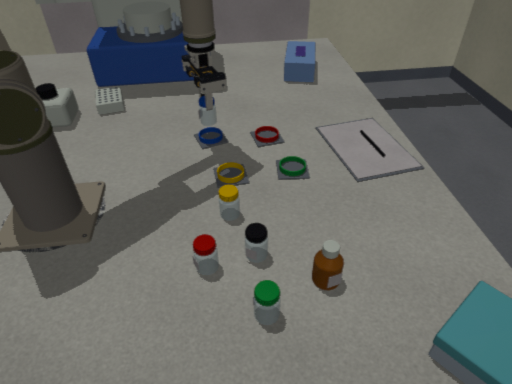

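The wrist view has the blue cap held at (259,253), above and in line with the blue ring at (262,190). The side view shows the jar hanging upright over the blue holder at (207,112).

Run:
```python
from plant import *
from h import *
p=camera_params('wrist'); im=cv2.imread('pics/w2.png')
m=mask(im,'blue'); 
# ring upper half fit circle on plane z=.022 using outer edge above the cap
def circ(P):
    A=np.c_[2*P,np.ones(len(P))]; x=np.linalg.lstsq(A,(P**2).sum(1),rcond=None)[0]; return x[:2].round(4),np.sqrt(x[2]+(x[:2]**2).sum()).round(4)
c=max(cv2.findContours(m,0,1)[0],key=cv2.contourArea)[:,0]
up=c[(c[:,1]<205)]; print('blue ring',circ(fplane(p,up,.022)[:,:2]))
lo=c[(c[:,1]>240)&(c[:,1]<300)]; print('cap',circ(fplane(p,lo,.138)[:,:2]))
for col,b in (('red',(285,0,385,75)),('yellow',(400,150,480,245)),('green',(445,10,512,110))):
    mm=np.zeros_like(m); x0,y0,x1,y1=b; mm[y0:y1,x0:x1]=mask(im,col)[y0:y1,x0:x1]
    c=max(cv2.findContours(mm,0,1)[0],key=cv2.contourArea)[:,0]
    print(col,circ(fplane(p,c,.022)[:,:2]))
```

```text
blue ring (array([0., 0.]), np.float64(0.0))
cap (array([0.4045, 0.2973]), np.float64(0.0231))
red (array([0.5819, 0.2773]), np.float64(0.035))
yellow (array([0.4544, 0.0993]), np.float64(0.0397))
green (array([0.627 , 0.1046]), np.float64(0.0394))
```

Run:
```python
from plant import *
from h import *
p=camera_params('wrist'); im=cv2.imread('pics/w2.png')
m=mask(im,'blue'); m[:145]=0; m[205:]=0; m[:,:200]=0; m[:,320:]=0
def circ(P):
    A=np.c_[2*P,np.ones(len(P))]; x=np.linalg.lstsq(A,(P**2).sum(1),rcond=None)[0]; return x[:2].round(4),np.sqrt(x[2]+(x[:2]**2).sum()).round(4)
cc=[c for c in cv2.findContours(m,0,1)[0] if len(c)>3]
c=np.concatenate(cc)[:,0]; v,u=np.nonzero(m)
top=np.array([(x,v[u==x].min()) for x in np.unique(u)]); print(len(top),circ(fplane(p,top,.022)[:,:2]), circ(fplane(p,np.c_[u,v],.022)[:,:2]))
```

```text
83 (array([0.4089, 0.2961]), np.float64(0.0366)) (array([0.4084, 0.2961]), np.float64(0.0349))
```

Emit:
play_rows --increments '[[[0.25,-0.3,1,0],[0.25,-0.3,2.5,0],[0.25,-0.3,4,0],[0.25,-0.3,5,0],[0.25,-0.3,5,0]]]'

```text
t: 5.2
tool_pos: [0.4041, 0.2932, 0.0749]
orientation: [2.521, -1.87, -0.008]
force: [-0.3, -1.2, -1.3]
opening: 0.0453
```

```bash
python3 d.py hb 0.0717
```

```text
t 5.2 pos [0.4041 0.2932 0.0749] delta cm [-0.08 -0.02  0.32] |d| 0.3 F [-0.3 -1.2 -1.3] open 0.0453 tilt [-0.0056  0.001  -1.    ] q [ 0.52 -0.    1.92  0.    1.23  1.8 ]
```

Emit:
play_rows --increments '[[[0,0,0.2,0],[0,0,0.3,0],[0,0,0.3,0],[0,0,0.3,0]]]'

```text
t: 5.6
tool_pos: [0.4044, 0.2935, 0.0724]
orientation: [2.522, -1.87, -0.008]
force: [-0.3, -0.5, -1.2]
opening: 0.0456
```

Emit:
play_rows --increments '[[[0,0,0,0],[0,0,0,0],[0,0,0,0],[0,0,0,0]]]' --jaw 7.5

```text
t: 6.0
tool_pos: [0.4045, 0.2936, 0.0726]
orientation: [2.522, -1.871, -0.007]
force: [-0.4, 0.0, -1.0]
opening: 0.0725
```

Emit:
play_rows --increments '[[[0,0,-1,0],[0,0,-4,0],[0,0,-8,0],[0,0,-11,0],[0,0,-11,0]]]'

```text
t: 6.5
tool_pos: [0.4078, 0.2951, 0.189]
orientation: [-2.517, 1.867, 0.001]
force: [-0.3, 0.5, 0.1]
opening: 0.0752
```

```bash
python3 - <<'E'
from plant import *
from h import *
p=camera_params('wrist')
im,d=read_camera('wrist'); cv2.imwrite('pics/w3.png',im)
im,d=read_camera('side'); cv2.imwrite('pics/s3.png',im)
E
python3 d.py jg 0.2; python3 -c "
import cv2;im=cv2.imread('pics/s3.png');cv2.imwrite('pics/s3c.png',cv2.resize(im[90:200,150:330],None,fx=4,fy=4))"
```

```text
t 6.6 pos [0.4056 0.2938 0.1839] delta cm [63.52 10.99 -1.82] |d| 64.5 F [-0.  -0.5 -0.4] open 0.0754 tilt [-0.0023  0.003  -1.    ] q [ 0.52 -0.11  1.82  0.    1.44  1.8 ]
```

View pics/w3.png

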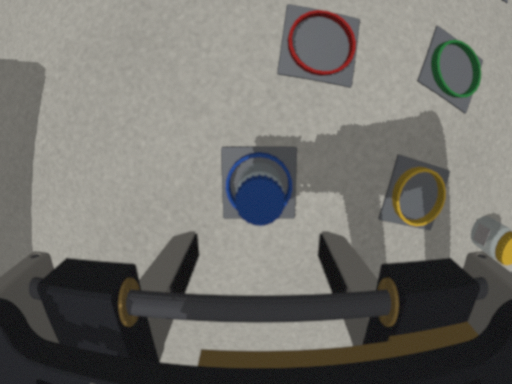

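View pics/s3c.png

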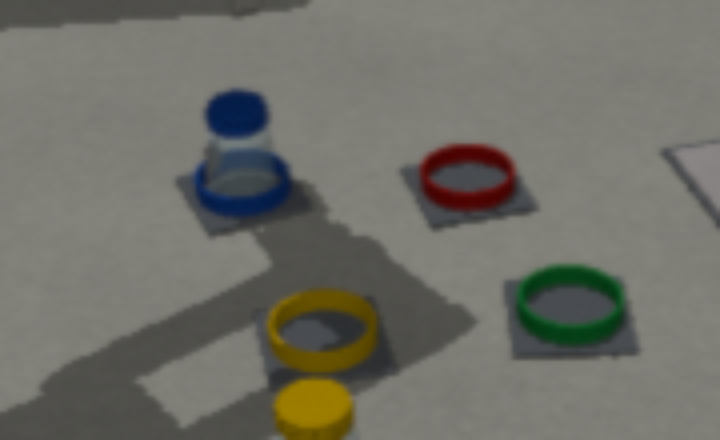

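The blue jar stands upright inside the blue ring; in the crop its cap is at (237,113) over the ring at (243,183). I'll measure how well it is centred.

Run:
```python
from plant import *
from h import *
def circ(P):
    A=np.c_[2*P,np.ones(len(P))]; x=np.linalg.lstsq(A,(P**2).sum(1),rcond=None)[0]; return x[:2].round(4),np.sqrt(x[2]+(x[:2]**2).sum()).round(4)
p=camera_params('wrist'); im=cv2.imread('pics/w3.png'); m=mask(im,'blue')
b=blobs(im,'blue',150); print([x[0] for x in b])
v,u=np.nonzero(m[:, :]);k=(u>215)&(u<300)&(v>140)&(v<235);u,v=u[k],v[k]
top=np.array([(x,v[u==x].min()) for x in np.unique(u)]);print('ring',circ(fplane(p,top[top[:,1]<185],.022)[:,:2]))
bot=np.array([(x,v[u==x].max()) for x in np.unique(u)]);print('cap',circ(fplane(p,bot[bot[:,1]>195],.084)[:,:2]))
ps=camera_params('side'); im=cv2.imread('pics/s3.png')
m=mask(im,'blue'); m[:105]=0;m[160:]=0;m[:,:190]=0;m[:,240:]=0
v,u=np.nonzero(m); print(u.min(),u.max(),v.min(),v.max())
lo=v>128; print('side ring x-mid',(u[lo].min()+u[lo].max())/2, 'cap', (u[v<122].min()+u[v<122].max())/2, v.min(), proj(ps,[[.404,.294,.022],[.404,.294,.084],[.404,.294,.006]]))
```

```text
[(np.int32(226), np.int32(152), np.int32(67), np.int32(73), np.int32(2568))]
ring (array([0.4052, 0.2942]), np.float64(0.0361))
cap (array([0.4105, 0.2955]), np.float64(0.0259))
198 222 113 144
side ring x-mid 210.0 cap 209.0 113 [[209.92964085 133.25834081]
 [208.16013876 115.8473473 ]
 [210.36753099 137.56695532]]
```

Emit:
play_rows --increments '[[[4.8,0.8,-0.4,0],[9.6,1.7,-0.8,0],[14.4,2.5,-1.2,0],[19.2,3.3,-1.6,0],[24,4.1,-1.8,0]]]'

```text
t: 7.1
tool_pos: [0.4351, 0.0504, 0.1999]
orientation: [2.524, -1.871, -0.008]
force: [0.4, 0.2, -0.0]
opening: 0.0751
```

Emit:
play_rows --increments '[[[4.8,0.8,0,0],[9.6,1.7,0,0],[14.4,2.5,0,0],[19.2,3.3,0,0],[24,4.1,0,0]]]'

```text
t: 7.6
tool_pos: [0.4646, -0.1928, 0.1973]
orientation: [2.523, -1.871, -0.012]
force: [0.8, 0.4, -0.1]
opening: 0.0748
```

```bash
python3 d.py jg 0.12
```

```text
t 7.6 pos [ 0.4646 -0.1928  0.1973] delta cm [15.3   2.46  7.65] |d| 17.3 F [ 0.8  0.4 -0.1] open 0.0748 tilt [-0.0065  0.0044 -1.    ] q [-0.5  -0.11  1.79  0.    1.47  0.78]
```

Emit:
play_rows --increments '[[[4.8,0.8,0.5,0],[9.6,1.6,1.5,0],[14,2.3,3,0],[15.3,2.5,5.2,0],[15.3,2.5,5.7,0]]]'

```text
t: 8.1
tool_pos: [0.482, -0.3465, 0.1343]
orientation: [2.521, -1.874, -0.024]
force: [-0.5, -0.3, -0.4]
opening: 0.075
```

Emit:
play_rows --increments '[[[0,0,0,0],[0,0,0,0]]]'

```text
t: 8.3
tool_pos: [0.4814, -0.345, 0.1334]
orientation: [-2.521, 1.873, 0.029]
force: [-0.1, 0.2, -0.2]
opening: 0.0754
```

```bash
python3 d.py jg 0.066
python3 - <<'E'
from plant import *
from h import *
p=camera_params('wrist')
im,d=read_camera('wrist'); cv2.imwrite('pics/w4.png',im); print(fcap(im,p,'green'))
E
```

```text
t 8.3 pos [ 0.4814 -0.345   0.1334] delta cm [ 0.3  -0.39  6.73] |d| 6.7 F [-0.1  0.2 -0.2] open 0.0754 tilt [-0.0145  0.011  -0.9998] q [-0.71  0.19  1.6  -0.    1.37  0.57]
[(array([265., 209.]), array([ 0.4894, -0.346 ]), (0.489, -0.3461), 23.9)]
```

View pics/w4.png

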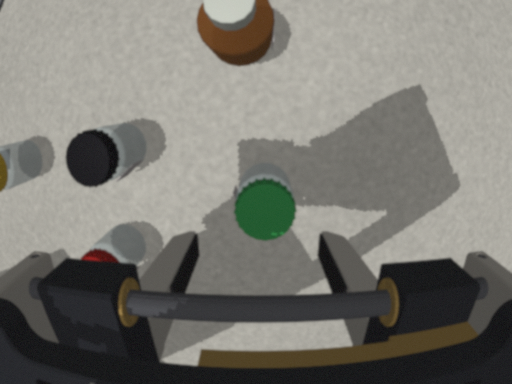

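The green cap is at (265,209), centred between the fingers. The black jar at (92,157) and the bottle at (235,25) are well clear.

Emit:
play_rows --increments '[[[0.3,-0.5,2,0],[0.3,-0.5,4,0],[0.3,-0.5,5.7,0],[0.3,-0.5,6.6,0],[0.3,-0.5,6.6,0]]]'

```text
t: 8.85
tool_pos: [0.4866, -0.3449, 0.0679]
orientation: [-2.523, 1.872, 0.027]
force: [-0.2, 0.1, -0.3]
opening: 0.075
```

Emit:
play_rows --increments '[[[0,0,0,0],[0,0,0,0],[0,0,0,0],[0,0,0,0],[0,0,0,0]]]' --jaw 3.5

```text
t: 9.35
tool_pos: [0.487, -0.3455, 0.0686]
orientation: [2.523, -1.872, -0.025]
force: [1.2, -1.1, 1.8]
opening: 0.0457
```

```bash
python3 d.py hg 0.2;python3 d.py jg 0.066
```

```text
t 9.35 pos [ 0.487  -0.3455  0.0686] delta cm [-38.53 -26.22 -12.9 ] |d| 48.4 F [ 1.2 -1.1  1.8] open 0.0457 tilt [-0.0128  0.0095 -0.9999] q [-0.7   0.27  1.64 -0.    1.25  0.57]
t 9.35 pos [ 0.487  -0.3455  0.0686] delta cm [-0.01  0.21  0.27] |d| 0.3 F [ 1.2 -1.1  1.8] open 0.0457 tilt [-0.0128  0.0095 -0.9999] q [-0.7   0.27  1.64 -0.    1.25  0.57]
```

Emit:
play_rows --increments '[[[0,0,-2,0],[0,0,-5,0],[0,0,-9,0],[-2,-1.3,-12,0],[-5,-3.3,-13,0]]]'

```text
t: 9.85
tool_pos: [0.5069, -0.2913, 0.2033]
orientation: [2.52, -1.876, -0.016]
force: [1.3, 0.8, -1.6]
opening: 0.0457
```

Emit:
play_rows --increments '[[[-3.3,-2.2,0,0],[-6.6,-4.5,0,0],[-9.9,-6.7,0,0],[-13.2,-9,0,0],[-16.5,-11.2,0,0]]]'

```text
t: 10.35
tool_pos: [0.5668, -0.0994, 0.2036]
orientation: [2.52, -1.876, -0.017]
force: [0.9, 0.5, -0.7]
opening: 0.0455
```

```bash
python3 d.py hg 0.2
```

```text
t 10.35 pos [ 0.5668 -0.0994  0.2036] delta cm [-17.15 -11.53   0.43] |d| 20.7 F [ 0.9  0.5 -0.7] open 0.0455 tilt [-0.0087  0.006  -0.9999] q [-0.26  0.09  1.58  0.    1.48  1.01]
```

Emit:
play_rows --increments '[[[-4,-2.7,0.5,0],[-8,-5.4,1.5,0],[-12,-8.1,3,0],[-16,-10.7,5,0],[-17.1,-11.5,6.5,0]]]'

```text
t: 10.85
tool_pos: [0.6272, 0.1023, 0.1379]
orientation: [-2.523, 1.872, 0.019]
force: [-0.0, -0.5, -2.1]
opening: 0.0456
```

Emit:
play_rows --increments '[[[0,0,0,0],[0,0,0,0]]]'

```text
t: 11.05
tool_pos: [0.6264, 0.1026, 0.137]
orientation: [2.523, -1.869, -0.021]
force: [-0.2, -0.0, -2.0]
opening: 0.0459
```

```bash
cat > look.py <<'E'
import sys
from plant import *
from h import *
col,tag=sys.argv[1:3]
s=read_state(); p=camera_params('wrist'); im,_=read_camera('wrist'); cv2.imwrite(f'pics/w{tag}.png',im)
m=mask(im,col)
def circ(P):
    A=np.c_[2*P,np.ones(len(P))]; x=np.linalg.lstsq(A,(P**2).sum(1),rcond=None)[0]; return x[:2].round(4),np.sqrt(x[2]+(x[:2]**2).sum()).round(4)
cap=max((float(x) for x in sys.argv[3:4]),default=s['tool_pos'][2]+.0105)
v,u=np.nonzero(m); k=(abs(u-260)<60)&(v<300); u,v=u[k],v[k]
top=np.array([(x,v[u==x].min()) for x in np.unique(u)]); bot=np.array([(x,v[u==x].max()) for x in np.unique(u)])
t=top[top[:,1]<np.percentile(top[:,1],70)]; b=bot[bot[:,1]>np.percentile(bot[:,1],40)]
print('ring',circ(fplane(p,t,.022)[:,:2]),'cap',circ(fplane(p,b,cap)[:,:2]),'tool',s['tool_pos'])
E
python3 d.py hg 0.0746; python3 look.py green 5
```

```text
t 11.05 pos [0.6264 0.1026 0.137 ] delta cm [ 0.55 -0.08  6.24] |d| 6.3 F [-0.2 -0.  -2. ] open 0.0459 tilt [-0.0118  0.007  -0.9999] q [0.08 0.29 1.48 0.01 1.39 1.35]
ring (array([0.6328, 0.1005]), np.float64(0.035)) cap (array([0.6231, 0.1023]), np.float64(0.0185)) tool [0.6264036  0.10256147 0.13702114]
```

View pics/w5.png

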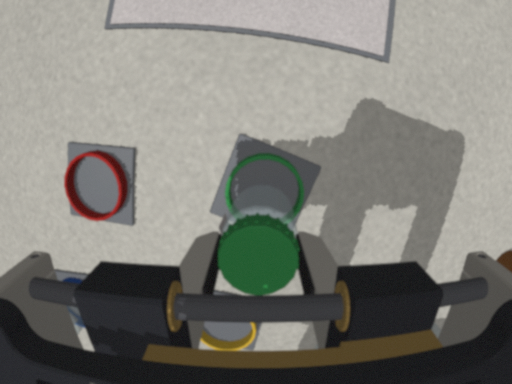

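The wrist view shows the green ring at (265,190) and the held cap at (259,253), so only a few mm of correction is needed.

Emit:
play_rows --increments '[[[0.5,-0.25,1.5,0],[0.5,-0.25,3.2,0],[0.5,-0.25,4.8,0],[0.5,-0.25,5.8,0],[0.5,-0.25,5.8,0]]]'

```text
t: 11.6
tool_pos: [0.6282, 0.0976, 0.0768]
orientation: [2.52, -1.87, -0.025]
force: [-0.7, -0.2, -2.3]
opening: 0.0458
```

```bash
python3 d.py hg 0.0746
```

```text
t 11.6 pos [0.6282 0.0976 0.0768] delta cm [-0.05  0.01  0.22] |d| 0.2 F [-0.7 -0.2 -2.3] open 0.0458 tilt [-0.0149  0.0066 -0.9999] q [0.07 0.35 1.52 0.01 1.29 1.34]
```

Emit:
play_rows --increments '[[[0,0,0.15,0],[0,-0.1,0.25,0],[0,-0.1,0.25,0],[0,-0.1,0.25,0]]]'

```text
t: 12.0
tool_pos: [0.6296, 0.098, 0.0748]
orientation: [2.52, -1.87, -0.024]
force: [-0.3, -0.6, -1.5]
opening: 0.0451
```

Emit:
play_rows --increments '[[[0,0,0,0],[0,0,0,0],[0,0,0,0],[0,0,0,0]]]' --jaw 7.5

```text
t: 12.4
tool_pos: [0.6297, 0.0981, 0.0751]
orientation: [2.521, -1.87, -0.023]
force: [-0.1, -0.1, -0.4]
opening: 0.0721
```

Emit:
play_rows --increments '[[[0,0,-1,0],[0,0,-4,0],[0,0,-8,0],[0,0,-11,0],[0,0,-13,0]]]'

```text
t: 12.9
tool_pos: [0.6328, 0.0973, 0.2095]
orientation: [-2.522, 1.872, 0.018]
force: [-0.6, -0.2, 0.6]
opening: 0.075
```

```bash
python3 look.py green 6 0.084; python3 d.py jy 0.2
python3 - <<'E'
from plant import *
import cv2
im,_=read_camera('side'); cv2.imwrite('pics/s6c.png',cv2.resize(im[90:250,170:350],None,fx=3.5,fy=3.5))
E
```

```text
ring (array([0.6318, 0.0996]), np.float64(0.0358)) cap (array([0.6295, 0.096 ]), np.float64(0.021)) tool [0.63277579 0.09728126 0.20951501]
t 12.95 pos [0.6341 0.0974 0.2128] delta cm [ 9.27 23.39  1.26] |d| 25.2 F [0.7 0.2 3.1] open 0.0751 tilt [-0.0048  0.0074 -1.    ] q [0.07 0.25 1.38 0.01 1.51 1.34]
```

View pics/s6c.png

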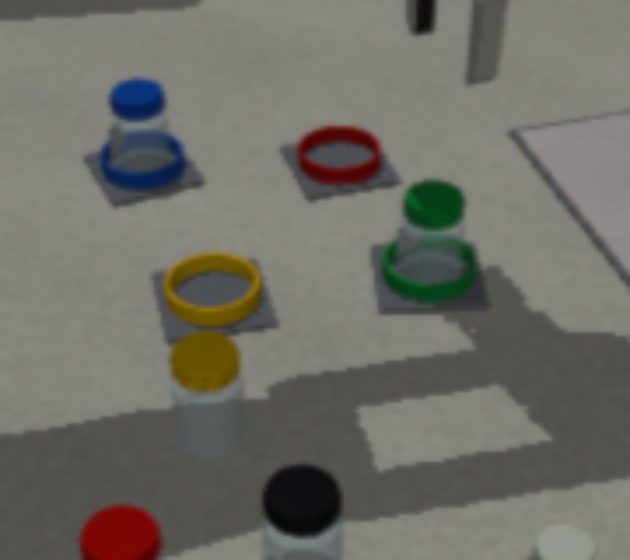

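View pics/w6.png

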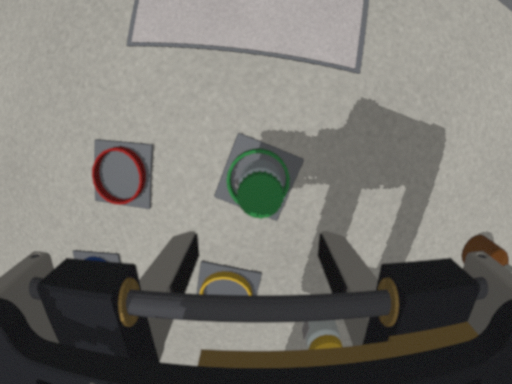

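The green jar stands upright in the green ring: cap at (434,205) over ring at (430,265) in the crop, offset a few mm. Yellow is next.

Emit:
play_rows --increments '[[[1.8,4.5,0.2,0],[3.6,9,0.5,0],[5.4,13.5,0.8,0],[7.2,18,1.2,0],[9,22.5,3,0]]]'

```text
t: 13.5
tool_pos: [0.4446, -0.0537, 0.181]
orientation: [-2.521, 1.87, 0.011]
force: [-0.8, -0.9, 0.5]
opening: 0.0753
```

Emit:
play_rows --increments '[[[0.2,0.8,3,0],[0.2,0.8,4.5,0],[0.2,0.8,4.5,0],[0.2,0.8,4.5,0]]]'

```text
t: 13.9
tool_pos: [0.437, -0.0575, 0.1357]
orientation: [-2.521, 1.87, 0.013]
force: [0.1, -0.6, -0.1]
opening: 0.075
```

```bash
python3 d.py jy 0.066; python3 look.py yellow 7 0.078
```

```text
t 13.9 pos [ 0.437  -0.0575  0.1357] delta cm [0.2  0.03 6.97] |d| 7.0 F [ 0.1 -0.6 -0.1] open 0.075 tilt [-0.005   0.0071 -1.    ] q [-0.25 -0.24  2.02  0.01  1.37  1.02]
ring (array([ 0.4248, -0.0622]), np.float64(0.0258)) cap (array([ 0.4378, -0.0581]), np.float64(0.0206)) tool [ 0.43704644 -0.05747073  0.13569924]
```

View pics/w7.png

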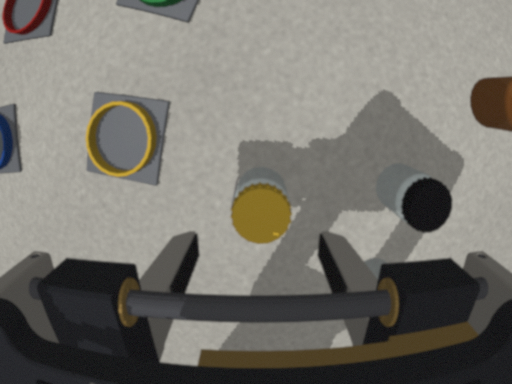

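The yellow cap at (261,213) is centred between the fingers, and the black cap at (426,205) is well clear.

Emit:
play_rows --increments '[[[0.2,-0.1,2,0],[0.2,-0.1,4,0],[0.2,-0.1,6,0],[0.2,-0.1,6.9,0],[0.2,-0.1,6.9,0]]]'

```text
t: 14.45
tool_pos: [0.4387, -0.0583, 0.067]
orientation: [-2.522, 1.869, 0.013]
force: [0.5, 0.5, 0.2]
opening: 0.075
```

Emit:
play_rows --increments '[[[0,0,0,0],[0,0,0,0],[0,0,0,0],[0,0,0,0],[0,0,0,0]]]' --jaw 3.5

```text
t: 14.95
tool_pos: [0.4392, -0.0585, 0.0676]
orientation: [-2.522, 1.869, 0.011]
force: [-0.1, -0.3, 2.4]
opening: 0.0454
```

```bash
python3 d.py hy 0.15
```

```text
t 14.95 pos [ 0.4392 -0.0585  0.0676] delta cm [-14.25  -5.58  -8.14] |d| 17.3 F [-0.1 -0.3  2.4] open 0.0454 tilt [-0.004   0.0068 -1.    ] q [-0.25 -0.15  2.08  0.01  1.22  1.02]
```

Emit:
play_rows --increments '[[[0,0,-2,0],[-1,-0.4,-5,0],[-4,-1.5,-7,0],[-8,-3.1,-8,0],[-12,-4.7,-8,0]]]'

```text
t: 15.45
tool_pos: [0.451, 0.0705, 0.1508]
orientation: [-2.518, 1.869, 0.006]
force: [1.5, 0.4, -1.0]
opening: 0.0458
```

```bash
python3 d.py hy 0.13
```

```text
t 15.45 pos [0.451  0.0705 0.1508] delta cm [-2.17 -0.71  2.1 ] |d| 3.1 F [ 1.5  0.4 -1. ] open 0.0458 tilt [ 1.0e-04  6.9e-03 -1.0e+00] q [ 0.04 -0.22  1.97  0.01  1.39  1.31]
```

Emit:
play_rows --increments '[[[-1.2,-0.4,0.5,0],[-2.2,-0.7,1,0],[-2.2,-0.7,1.2,0],[-2.2,-0.7,1.2,0],[-2.2,-0.7,1.2,0]]]'

```text
t: 15.95
tool_pos: [0.4512, 0.0927, 0.1387]
orientation: [-2.517, 1.871, 0.007]
force: [0.5, -0.3, -0.3]
opening: 0.0455
```

```bash
python3 d.py hy 0.0736; python3 look.py yellow 8
```

```text
t 15.95 pos [0.4512 0.0927 0.1387] delta cm [-0.03 -0.05  6.51] |d| 6.5 F [ 0.5 -0.3 -0.3] open 0.0455 tilt [-5.0e-04  6.6e-03 -1.0e+00] q [ 0.09 -0.19  1.97  0.01  1.36  1.36]
ring (array([0.4578, 0.0957]), np.float64(0.0339)) cap (array([0.4461, 0.0921]), np.float64(0.0175)) tool [0.45115144 0.09269383 0.13871728]
```

View pics/w8.png

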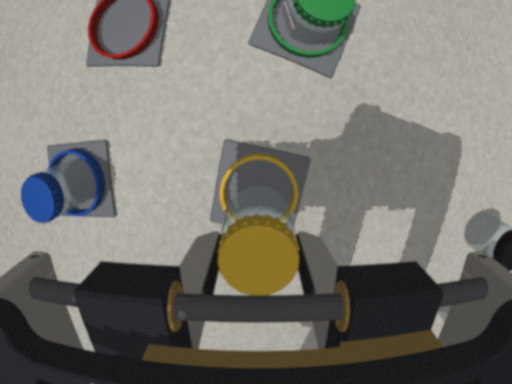

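The held yellow cap at (259,257) lines up with the yellow ring at (260,192), so I can lower it with about 2.5 mm of correction.

Emit:
play_rows --increments '[[[0,-0.25,1.5,0],[0,-0.25,3.2,0],[0,-0.25,5,0],[0,-0.25,6,0],[0,-0.25,6,0]]]'

```text
t: 16.5
tool_pos: [0.4525, 0.0931, 0.0775]
orientation: [-2.518, 1.874, 0.01]
force: [0.6, -0.1, -1.4]
opening: 0.0455
```

```bash
python3 d.py hy 0.0736
```

```text
t 16.5 pos [0.4525 0.0931 0.0775] delta cm [-0.06  0.08  0.39] |d| 0.4 F [ 0.6 -0.1 -1.4] open 0.0455 tilt [-0.0031  0.0063 -1.    ] q [ 0.09 -0.11  2.02  0.01  1.24  1.36]
```

Emit:
play_rows --increments '[[[0,0,0.2,0],[-0.05,0,0.4,0],[-0.05,0,0.4,0],[-0.05,0,0.4,0]]]'

```text
t: 16.9
tool_pos: [0.4527, 0.0937, 0.074]
orientation: [-2.517, 1.873, 0.009]
force: [-0.6, 0.2, -1.3]
opening: 0.0456
```

Emit:
play_rows --increments '[[[0,0,0,0],[0,0,0,0],[0,0,0,0],[0,0,0,0]]]' --jaw 7.5

```text
t: 17.3
tool_pos: [0.4528, 0.0938, 0.0741]
orientation: [-2.517, 1.873, 0.009]
force: [0.5, 0.6, -0.6]
opening: 0.0717
```

Emit:
play_rows --increments '[[[0,0,-1,0],[0,0,-4,0],[0,0,-8,0],[0,0,-11,0],[0,0,-13,0]]]'

```text
t: 17.8
tool_pos: [0.4541, 0.093, 0.2079]
orientation: [-2.515, 1.871, 0.004]
force: [-0.4, 0.2, -0.5]
opening: 0.0752
```

```bash
python3 look.py yellow 9 0.084; python3 d.py jr 0.2
python3 - <<'E'
from plant import *
import cv2
im,_=read_camera('side'); cv2.imwrite('pics/s9c.png',cv2.resize(im[90:330,150:380],None,fx=2.5,fy=2.5))
E
```

```text
ring (array([0.4562, 0.0951]), np.float64(0.0351)) cap (array([0.4525, 0.0942]), np.float64(0.0214)) tool [0.45413733 0.09302066 0.20788212]
t 17.85 pos [0.4555 0.0931 0.2108] delta cm [27.18 16.49  0.82] |d| 31.8 F [ 1.3 -0.2  3. ] open 0.0752 tilt [ 0.0058  0.0071 -1.    ] q [ 0.09 -0.24  1.88  0.01  1.5   1.36]
```

View pics/s9c.png

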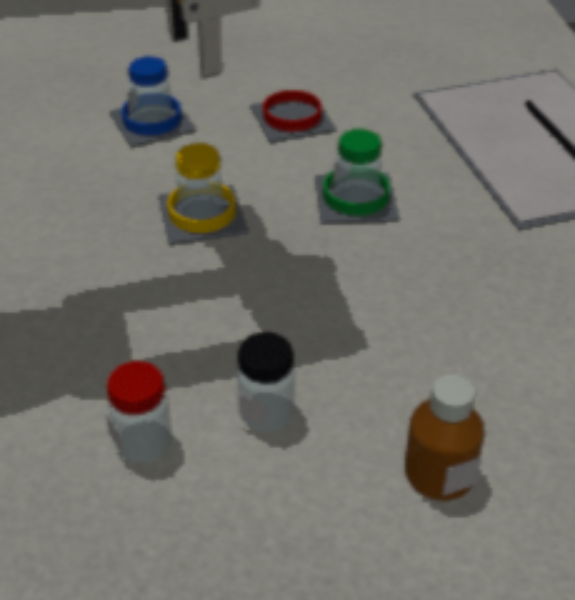

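View pics/w9.png

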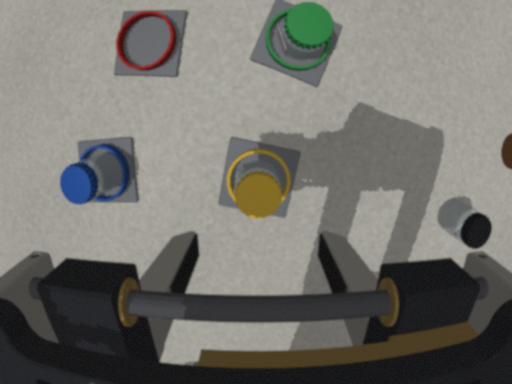

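Three jars now stand upright in their holders: yellow cap at (199,160), ring at (202,205) in the crop. The black jar and the bottle are untouched. Now the red jar.

Emit:
play_rows --increments '[[[4,2.4,0.2,0],[8,4.8,0.4,0],[12,7.3,0.6,0],[16,9.7,0.8,0],[20,12.1,0.8,0]]]'

```text
t: 18.4
tool_pos: [0.3955, -0.1344, 0.1977]
orientation: [-2.514, 1.87, 0.002]
force: [0.7, -0.2, 0.6]
opening: 0.0752
```

```bash
python3 d.py jr 0.135
```

```text
t 18.4 pos [ 0.3955 -0.1344  0.1977] delta cm [7.14 4.24 6.2 ] |d| 10.4 F [ 0.7 -0.2  0.6] open 0.0752 tilt [ 0.004   0.0076 -1.    ] q [-0.46 -0.37  2.01  0.01  1.5   0.82]
```

Emit:
play_rows --increments '[[[3.6,2.1,1.5,0],[7.1,4.2,3.5,0],[7.1,4.2,6,0],[7.1,4.2,6,0],[7.1,4.2,6,0]]]'

```text
t: 18.9
tool_pos: [0.3753, -0.2132, 0.1364]
orientation: [-2.514, 1.87, 0.006]
force: [0.5, -0.2, 1.0]
opening: 0.0751
```

```bash
python3 d.py jr 0.066; python3 look.py red 10 0.078
```

```text
t 18.9 pos [ 0.3753 -0.2132  0.1364] delta cm [0.19 0.03 7.04] |d| 7.0 F [ 0.5 -0.2  1. ] open 0.0751 tilt [ 0.0022  0.0093 -1.    ] q [-0.64 -0.28  2.05  0.01  1.37  0.63]
ring (array([ 0.3628, -0.219 ]), np.float64(0.0256)) cap (array([ 0.3754, -0.2152]), np.float64(0.0198)) tool [ 0.37532864 -0.2132257   0.13640912]
```

View pics/w10.png

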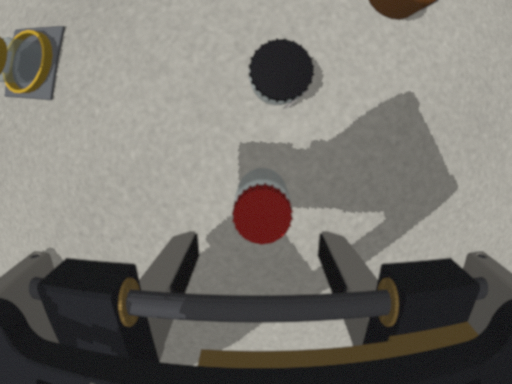

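The red cap at (263,214) is centred. The black jar at (281,70) lies off to the side, not in the fingers' line.

Emit:
play_rows --increments '[[[0.2,-0.1,2,0],[0.2,-0.1,4,0],[0.2,-0.1,6,0],[0.2,-0.1,6.9,0],[0.2,-0.1,6.9,0]]]'

```text
t: 19.45
tool_pos: [0.3781, -0.2137, 0.0683]
orientation: [-2.516, 1.867, 0.004]
force: [-0.4, -0.1, 0.1]
opening: 0.0751
```

Emit:
play_rows --increments '[[[0,0,0,0],[0,0,0,0],[0,0,0,0],[0,0,0,0],[0,0,0,0]]]' --jaw 3.5

```text
t: 19.95
tool_pos: [0.3784, -0.214, 0.0689]
orientation: [-2.516, 1.867, 0.002]
force: [0.0, 0.0, 3.3]
opening: 0.0455
```

```bash
python3 d.py hr 0.22
```

```text
t 19.95 pos [ 0.3784 -0.214   0.0689] delta cm [-41.04 -33.61 -14.65] |d| 55.0 F [0.  0.  3.3] open 0.0455 tilt [ 0.0041  0.0078 -1.    ] q [-0.64 -0.18  2.1   0.01  1.23  0.63]
```

Emit:
play_rows --increments '[[[0,0,-2,0],[0,0,-5,0],[0,0,-9,0],[-1.5,-1.2,-12.5,0],[-4,-3.3,-14.6,0]]]'

```text
t: 20.45
tool_pos: [0.3984, -0.1684, 0.2185]
orientation: [-2.513, 1.871, -0.003]
force: [0.6, 0.1, -1.5]
opening: 0.0454
```

Emit:
play_rows --increments '[[[-3.2,-2.6,0,0],[-6.4,-5.2,0,0],[-9.6,-7.8,0,0],[-12.8,-10.4,0,0],[-16,-13,0,0]]]'

```text
t: 20.95
tool_pos: [0.4771, 0.0238, 0.2199]
orientation: [-2.513, 1.871, -0.003]
force: [0.9, 0.7, -1.1]
opening: 0.0456
```

```bash
python3 d.py hr 0.2
```

```text
t 20.95 pos [0.4771 0.0238 0.2199] delta cm [-21.09 -17.09   2.2 ] |d| 27.2 F [ 0.9  0.7 -1.1] open 0.0456 tilt [ 0.0067  0.0055 -1.    ] q [-0.06 -0.21  1.84  0.01  1.51  1.22]
```

Emit:
play_rows --increments '[[[-3.4,-2.7,0,0],[-6.8,-5.4,0,0],[-10.2,-8.2,0,0],[-13.6,-11,0.5,0],[-17,-13.8,1,0]]]'

```text
t: 21.45
tool_pos: [0.5609, 0.2281, 0.2112]
orientation: [-2.514, 1.871, -0.003]
force: [1.0, 0.1, -0.6]
opening: 0.0452
```

```bash
python3 d.py hr 0.14
```

```text
t 21.45 pos [0.5609 0.2281 0.2112] delta cm [-3.91 -3.17  7.16] |d| 8.7 F [ 1.   0.1 -0.6] open 0.0452 tilt [ 0.0064  0.0053 -1.    ] q [0.3  0.15 1.5  0.   1.48 1.58]
```

Emit:
play_rows --increments '[[[-2,-1.6,2,0],[-3.9,-3.2,4.5,0],[-3.9,-3.2,7,0],[-3.9,-3.2,7,0],[-3.9,-3.2,7,0]]]'

```text
t: 21.95
tool_pos: [0.5802, 0.2745, 0.141]
orientation: [-2.515, 1.872, -0.001]
force: [-0.4, 0.7, -0.6]
opening: 0.0454
```

```bash
python3 d.py hr 0.0749; python3 look.py red 11
```

```text
t 21.95 pos [0.5802 0.2745 0.141 ] delta cm [-0.02 -0.01  6.61] |d| 6.6 F [-0.4  0.7 -0.6] open 0.0454 tilt [ 0.0044  0.0045 -1.    ] q [0.36 0.29 1.47 0.   1.38 1.64]
ring (array([0.5865, 0.2775]), np.float64(0.0346)) cap (array([0.5777, 0.2748]), np.float64(0.02)) tool [0.58016243 0.27450349 0.1410313 ]
```

View pics/w11.png

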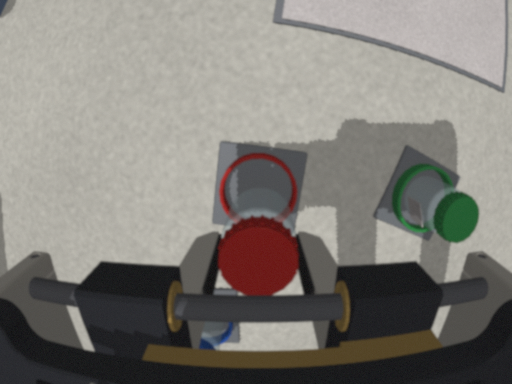

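The held red cap at (259,257) is above the red ring at (259,190), in the same alignment as before. Lowering with the same small shift.

Emit:
play_rows --increments '[[[0,-0.25,1.5,0],[0,-0.25,3.2,0],[0,-0.25,5,0],[0,-0.25,6.1,0],[0,-0.25,6.1,0]]]'

```text
t: 22.5
tool_pos: [0.5822, 0.2748, 0.0786]
orientation: [-2.516, 1.874, 0.0]
force: [-0.4, -0.4, -2.2]
opening: 0.0451
```

```bash
python3 d.py hr 0.0749
```

```text
t 22.5 pos [0.5822 0.2748 0.0786] delta cm [-0.07  0.16  0.37] |d| 0.4 F [-0.4 -0.4 -2.2] open 0.0451 tilt [ 0.0027  0.0038 -1.    ] q [0.36 0.36 1.51 0.   1.27 1.64]
```

Emit:
play_rows --increments '[[[0,0,0.2,0],[-0.05,0,0.4,0],[-0.05,0,0.4,0],[-0.05,0,0.4,0]]]'

```text
t: 22.9
tool_pos: [0.5824, 0.2755, 0.0752]
orientation: [-2.515, 1.874, -0.001]
force: [-0.2, -0.4, -1.8]
opening: 0.0455
```

Emit:
play_rows --increments '[[[0,0,0,0],[0,0,0,0],[0,0,0,0],[0,0,0,0]]]' --jaw 7.5

```text
t: 23.3
tool_pos: [0.5825, 0.2756, 0.0754]
orientation: [-2.515, 1.873, -0.001]
force: [0.3, 0.6, -0.7]
opening: 0.0722
```

Emit:
play_rows --increments '[[[0,0,-1,0],[0,0,-4,0],[0,0,-8,0],[0,0,-11,0],[0,0,-13,0]]]'

```text
t: 23.8
tool_pos: [0.5832, 0.2755, 0.2099]
orientation: [-2.512, 1.871, -0.005]
force: [0.2, -0.7, -0.6]
opening: 0.0746
```

Emit:
play_rows --increments '[[[0,0,0,0],[0,0,0,0],[0,0,0,0]]]'

```text
t: 24.1
tool_pos: [0.5825, 0.2752, 0.2083]
orientation: [-2.513, 1.872, -0.003]
force: [-0.3, -0.2, -0.5]
opening: 0.0749
```

```bash
python3 look.py red 12 0.084; python3 d.py hr 0.2
python3 - <<'E'
from plant import *
import cv2, numpy as np
im,_=read_camera('side'); cv2.imwrite('pics/s12c.png',cv2.resize(im[90:330,150:380],None,fx=2.5,fy=2.5)); cv2.imwrite('pics/s12.png',im)
im,d=read_camera('top'); cv2.imwrite('pics/t12.png',im); np.save('pics/t12.npy',d)
E
```

```text
ring (array([0.585 , 0.2771]), np.float64(0.0356)) cap (array([0.5816, 0.2749]), np.float64(0.0214)) tool [0.58247227 0.2751919  0.20827574]
t 24.15 pos [0.5823 0.2751 0.2078] delta cm [-0.04  0.18  0.78] |d| 0.8 F [-1.4  0.4 -0.3] open 0.0751 tilt [ 0.0054  0.005  -1.    ] q [0.36 0.25 1.39 0.   1.49 1.64]
```

View pics/s12c.png

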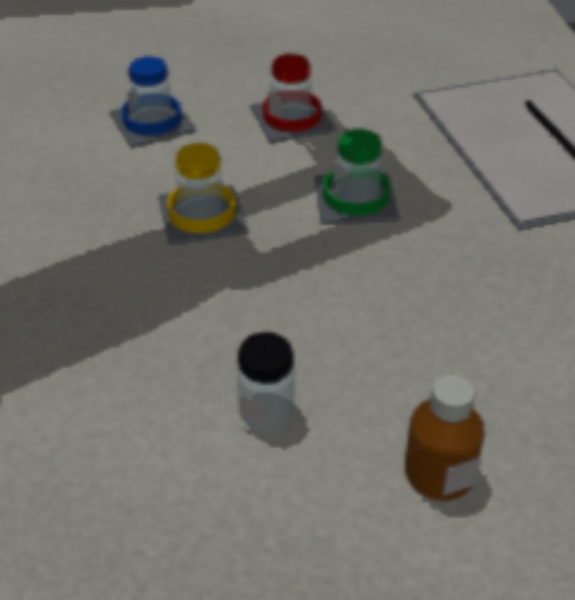

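View pics/w12.png

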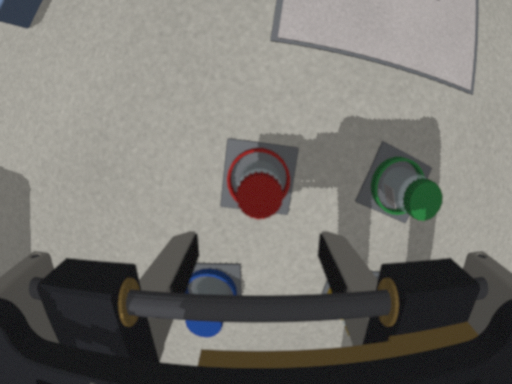

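View pics/t12.png

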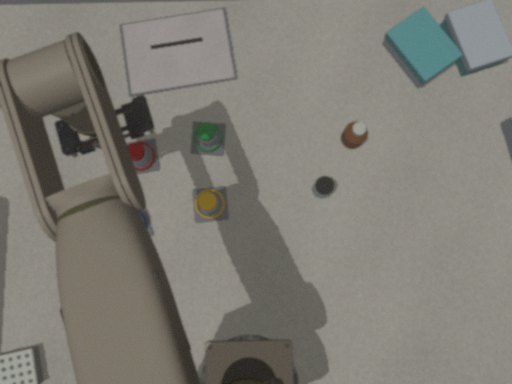

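All four jars stand upright in their rings (side and wrist views), and the black jar and bottle are where they were. The arm hides blue from the top camera, so I'll do the final numeric check from the side view.

Run:
```python
from plant import *
from h import *
p=camera_params('side'); im=cv2.imread('pics/s12.png'); im0=cv2.imread('pics/side0.png')
T={'blue':(.404,.294),'green':(.628,.098),'yellow':(.4515,.0935),'red':(.5805,.275)}
for c,t in T.items():
    m=mask(im,c); e=proj(p,[[*t,.075]])[0]; u0,v0=e.round().astype(int)
    k=np.zeros_like(m); k[v0-9:v0+9,u0-14:u0+15]=m[v0-9:v0+9,u0-14:u0+15]
    n,l,s,ce=cv2.connectedComponentsWithStats(k); i=1+s[1:,4].argmax(); a=(onplane(p,ce[i],.075)[0,:2]-t)*1000
    print(c,s[i],'cap minus holder mm',a.round(1))
d=cv2.absdiff(im,im0).max(2); print('black/bottle side diff', [int((d[y0:y1,x0:x1]>40).sum()) for x0,y0,x1,y1 in ((243,222,272,262),(310,240,346,290))])
ti,t0=cv2.imread('pics/t12.png'),cv2.imread('pics/top0.png'); d=cv2.absdiff(ti,t0).max(2); print('top',[int((d[y0:y1,x0:x1]>40).sum()) for x0,y0,x1,y1 in ((312,174,338,198),(340,118,370,148))])
```

```text
blue [201 112  16  13 155] cap minus holder mm [1.2 2.3]
green [285 142  18  14 200] cap minus holder mm [-0.4 -1.4]
yellow [221 147  17  15 205] cap minus holder mm [-0.3  1.9]
red [259 112  15  11 134] cap minus holder mm [-1.2  0.9]
black/bottle side diff [0, 0]
top [0, 0]
```

All caps are within 3 mm of their holder centres, and the bystanders show no changed pixels. The gripper is clear, so I'm handing in.

```bash
python3 -c "
from plant import *
print(close_job())"
```

```text
the job is handed in; nothing more can be done
None
```

I placed the blue, green, yellow and red jars, in that order, in the holders of their colours. Each was gripped by the cap, set down on the holder floor and let go. I handed the job in at about 24 s of the 112 s allowed; no verdict was reported.

**Last checks:** The side view shows all four jars upright in their rings, with each cap within about 3 mm of its holder's centre. Around the black-capped jar and the amber bottle, no pixels changed noticeably from the first top and side pictures. The gripper is open, its tips about 0.2 m above the bench, touching nothing.

**Disagreements:** The wrist camera put caps and rings up to about 6 mm further out in x than the top and side cameras. I split the difference when lowering green, yellow and red, which is well inside the 12 mm tolerance. In the final top picture the arm hid the blue jar, so I checked that one by the side view.

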